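# Load the UV curing lamp and start its timer

## Task

Cure the glued pine blocks: slide every block lying on the table fully under the low roof of the grey UV curing lamp, lengthwise and one to a bay, until its outer end is about flush with the roof's front edge. When all of them are in, swing the red-posted start lever on the lamp's right-hand end towards the front as far as its stop and let it spring back. Leave the glue bottle, the tape measure and the paint brush as they are.

Things in the scene. Friction and masses are not known exactly. Their poses are not given: they have to be found in the camera images.
- cure_lamp: Low grey UV curing lamp fixed to the table, four open-fronted bays side by side, bare table as floor. Origin: middle of its roof's front edge, at table level; x points in under the roof (away from the robot at yaw 0), y left along the front. The flat roof spans x 0 to 150 mm, y -175 to +175 mm; underside 45 mm, top 57 mm above the table.
- lamp_housing (a point): Centre of the top of the white housing on the lamp's roof: x 70 to 148 mm, y within 145 mm in the lamp's frame, top 85 mm above the table.
- timer_pod (a point): Centre of the top of the grey timer pod at the lamp's right-hand end: x 5 to 135 mm, y -178 to -256 mm in the lamp's frame, 60 mm high; it carries the start lever.
- bay_1 (a point): Middle of the mouth of bay 1 (1 leftmost, 4 rightmost), at table level under the roof's front edge; axes as the lamp's. The bay is 80 mm wide between upright fins 6 mm thick, which begin 1 mm behind the roof's edge; its rear stop is 142 mm in. Any block may go in any bay; one block fills a bay.
- bay_2 (a point): Middle of the mouth of bay 2 (1 leftmost, 4 rightmost), at table level under the roof's front edge; axes as the lamp's. The bay is 80 mm wide between upright fins 6 mm thick, which begin 1 mm behind the roof's edge; its rear stop is 142 mm in. Any block may go in any bay; one block fills a bay.
- bay_3 (a point): Middle of the mouth of bay 3 (1 leftmost, 4 rightmost), at table level under the roof's front edge; axes as the lamp's. The bay is 80 mm wide between upright fins 6 mm thick, which begin 1 mm behind the roof's edge; its rear stop is 142 mm in. Any block may go in any bay; one block fills a bay.
- bay_4 (a point): Middle of the mouth of bay 4 (1 leftmost, 4 rightmost), at table level under the roof's front edge; axes as the lamp's. The bay is 80 mm wide between upright fins 6 mm thick, which begin 1 mm behind the roof's edge; its rear stop is 142 mm in. Any block may go in any bay; one block fills a bay.
- block_1: Pine block 68 x 140 x 38 mm (x, y, z) lying flat, 0.11 to 0.22 kg; origin in the middle of its underside, y along its length. Fits a bay lengthwise (y along the lamp's x), 7 mm free above, 12 mm in all at the sides; at the rear stop its outer end is about flush with the roof's edge (2 mm inside). Three or four blocks are present; the state gives None for an absent one.
- block_2: Pine block 68 x 140 x 38 mm (x, y, z) lying flat, 0.11 to 0.22 kg; origin in the middle of its underside, y along its length. Fits a bay lengthwise (y along the lamp's x), 7 mm free above, 12 mm in all at the sides; at the rear stop its outer end is about flush with the roof's edge (2 mm inside). Three or four blocks are present; the state gives None for an absent one.
- block_3: Pine block 68 x 140 x 38 mm (x, y, z) lying flat, 0.11 to 0.22 kg; origin in the middle of its underside, y along its length. Fits a bay lengthwise (y along the lamp's x), 7 mm free above, 12 mm in all at the sides; at the rear stop its outer end is about flush with the roof's edge (2 mm inside). Three or four blocks are present; the state gives None for an absent one.
- block_4: Pine block 68 x 140 x 38 mm (x, y, z) lying flat, 0.11 to 0.22 kg; origin in the middle of its underside, y along its length. Fits a bay lengthwise (y along the lamp's x), 7 mm free above, 12 mm in all at the sides; at the rear stop its outer end is about flush with the roof's edge (2 mm inside). Three or four blocks are present; the state gives None for an absent one.
- start_lever (a joint): Start lever of the lamp's timer, rad: 0 at rest, 1.1 at its stop. It turns about a vertical axis, clockwise seen from above: at 0 the arm points to the lamp's -y (right), and it swings towards the lamp's front (-x). A spring (0.10 N m at rest, 0.34 N m at the stop, so up to about 4.5 N at the post) brings it back as soon as it is let go.
- lever_post (a point): On the upright red round post at the end of the lever's arm: 16 mm in diameter, standing from 64 to 109 mm above the table, 78 mm from the lever's axis. This point lies on the post's axis, 95 mm above the table. The steel arm under it is 14 mm wide, its top 70 mm above the table.
- start_lever_hinge (a point): On the lever's vertical axis, 67 mm above the table.
- glue_bottle: White glue bottle with orange tip, 37 x 62 x 179 mm, standing behind the right end of the lamp; origin in the middle of its foot. Bystander.
- tape_measure: Yellow tape measure, 38 x 78 x 64 mm, standing near the table's front edge; origin in the middle of its base. Bystander.
- paint_brush: Paint brush with red handle, 48 x 212 x 14 mm, lying near the table's front edge; origin in the middle of its underside. Bystander.

How it is judged:
On the way, in this order (a step that is already met when the one before it is completed fails the run):
1. every block is fully under the lamp's roof (x of block_1 in the frame of cure_lamp between 0.06 and 0.085 m and y of block_1 in the frame of cure_lamp between -0.165 and 0.165 m and z of each of block_1, block_2, block_3, block_4 in the frame of cure_lamp below 0.008 m and angle between each of block_1, block_2, block_3, block_4's own z axis and vertical below 0.12 rad and x of block_2 in the frame of cure_lamp between 0.06 and 0.085 m and y of block_2 in the frame of cure_lamp between -0.165 and 0.165 m and x of block_3 in the frame of cure_lamp between 0.06 and 0.085 m and y of block_3 in the frame of cure_lamp between -0.165 and 0.165 m and x of block_4 in the frame of cure_lamp between 0.06 and 0.085 m and y of block_4 in the frame of cure_lamp between -0.165 and 0.165 m), for 0.2 s.
2. the start lever is swung to its stop (value of joint start_lever above 1 rad), for 0.1 s.
3. the start lever has sprung back (value of joint start_lever below 0.1 rad), for 0.2 s.
At the end, for the whole second after the job is handed in: Every block present lies flat in a bay under the roof with at most 10 mm of its length showing in front of the roof's edge; the start lever, swung past 1.0 rad after they were all in, is back below 0.1 rad; glue bottle, tape measure and paint brush are within 40 mm of where they stood (all of step 1 and value of joint start_lever below 0.1 rad and distance of each of glue_bottle, tape_measure, paint_brush from where it was at the start of the episode below 0.04 m); the robot touches nothing.
It fails at once if the glue bottle, tape measure or paint brush is pushed more than 40 mm away (distance of any of glue_bottle, tape_measure, paint_brush from where it was at the start of the episode above 0.04 m).
It fails at once if the glue bottle or the tape measure is knocked over (angle between any of glue_bottle, tape_measure's own z axis and vertical above 0.6 rad).
Of block_1, block_2, block_3, block_4 only 3 to 4 are there at a start; the rules pass over those that are not, and their reading is None.
At some moment in a run one of block_1, block_2, block_3, block_4 may be knocked a few centimetres aside while the robot is not near it.
Once in a run the grip may slacken for a moment while it holds something.
It also fails if it takes over 210 s, if anything falls off the work surface, if the arm or the gripper's body presses on something with over 40 N, if the wrist force passes 120 N, or if a joint passes its speed limit or range.

## Robot

A 6-joint arm with a two-finger parallel gripper is mounted at the origin on a cart in front of the work surface, level with it; the furniture and walls round the work are solid. World frame = base frame: x ahead of the robot, y to its left, z up, the work surface at z = 0. Lengths are in m, angles in rad, forces in N, time in s.
With the tool pointing down it reaches from about 0.35 to 0.775 m from the base axis. Payload 5.5 kg.
Tool frame: the origin (TCP) lies at the very end of the fingers, on their centre line; the grasp point (between the pads) lies 19 mm behind it (env.grip_point_offset is the distance from the TCP to the grasp point, in m); z points along the fingers, y is the line along which they close (so a half turn about z gives the same grasp; the last joint's range is limited). The gripper opens to 85 mm and grips with 20 to 120 N. Pads are 22 mm wide; open, the fingers measure 114 mm over their backs; the gripper's body (76 mm by 85 mm) begins 54 mm behind the grasp point. The pads swing forward as they close: fully open they stand 13 mm farther back than shut.
Start: joints at [-1.317, 0.313, 0.046, 1.304, 0, 1.431], TCP at [0.221, -0.531, 0.231] pointing down, gripper open.
Joint ranges: [-2.76, 2.76], [-0.86, 1.69], [-1.03, 1.26], [-2.2, 2.34], [-1.47, 1.5], [-3.14, 3.14]. Speed limits (rad/s): [2.57, 2.57, 3.14, 3.14, 3.14, 3.14].

## Interface

Orientations are given as a unit quaternion [w, x, y, z].
In Python, from workcell import sensors, imaging, workorder, env gives the robot as it stands.
- The arm moves only by the shell command python3 -m handwheel 'ROWS' [FORCE]. ROWS is JSON, a list of rows, each a list of 5 numbers: the shift along the tool's x, y, z in mm, then the turn about the tool's z in rad, then the opening, from 0 (shut) to 1 (fully open). A call has 1 to 8 rows; each row is the pose to reach, as a shift and turn from the pose commanded when the call began, along the tool's axes at that moment; what a row does not reach only later rows make up. A row lasts 1/10 s, in which the tool goes at most 50 mm and 8.59 degrees, less where a joint would pass 70% of its speed; a pose out of reach is approached as far as the arm can. A call with a gripper value outside its range is refused whole. The fingers move at their own pace and stop on an object; FORCE is the grip in N (left out, the last holds). Time passes only in rows, so rows that repeat a pose let the fingers close. It gives the time, the measured TCP pose, the force, the opening and the grip force at its end, in the units of the state.
- sensors.get_state(): the state, without advancing time (a new reading comes with each control period).
- imaging.read_camera(name): name is "scene" or "top"; returns a dict with "color" (384x512x3 uint8, blue, green, red), "z_map" (384x512 float32, m along the optical axis (not along the pixel's ray), 0 where there is no reading), "fx", "fy", "cx", "cy" (pixels), "xyz" and "rotation" of the camera in the world. Camera axes: x right, y down, z forward; pixel columns grow to the right and rows downward; lengths in m; the calibration is good to about 2 mm. A picture is of the moment at which its call begins.
- workorder.hand_in(): hands the job in; it is judged then, once.
The state is a dict: "clock": time; "joint_pos": joint angles; "qvel": joint speeds; "tau": joint torques, N m; "tcp_pos": TCP position; "orientation": TCP orientation; "wrist_force": force on the tool from outside, world axes, zero at the start; "ft_torque": the same for the moment, N m; "finger_gap": finger opening in m; "grip_force": force on a finger pad.
Only numpy, scipy, OpenCV 4.12 (cv2) and the standard library are available. Lean on these libraries where they do the work, as an engineer would, in place of code of your own. Each camera call takes 0.05 s, during which the arm holds its last target. There are 200 camera calls.

## Working session

There is one attempt and no reset: what is moved stays moved. The work goes in short steps, Python scripts to look and compute and a shell command to move; the robot and the scene stay as the last step left them, time stands still between calls to the robot, and variables do not carry over. Pictures are saved under pics/ and viewed, at most 14 in all, crops included, and the job is handed in when it is done.

```bash
mkdir -p pics; ls
python3 - <<'E'
from workcell import sensors, imaging
import cv2
print(sensors.get_state())
for n in("scene","top"):
    c=imaging.read_camera(n); cv2.imwrite(f"pics/{n}0.png",c["color"])
    print(n,c["fx"],c["fy"],c["cx"],c["cy"],c["xyz"],c["rotation"])
E
```

```text
pics
{'clock': 0.0, 'joint_pos': array([-1.31657303e+00,  3.14001025e-01,  4.50112786e-02,  1.30360894e+00,
        4.68786393e-06,  1.43118334e+00]), 'qvel': array([-0.00125197, -0.00104122, -0.00034789, -0.00137982,  0.00058018,
        0.00078129]), 'tau': array([-1.86922640e-03, -4.80633438e+01,  2.98528075e+01,  1.96279655e-02,
       -3.34478127e-04,  1.26929515e-05]), 'tcp_pos': array([ 0.22050578, -0.53049858,  0.23042173]), 'orientation': array([-8.99833482e-04,  9.80673796e-01,  1.95647884e-01, -4.92738336e-05]), 'wrist_force': array([-0.3119654 , -0.02551208, -0.61603108]), 'ft_torque': array([-0.01456341, -0.01098579,  0.02320827]), 'grip_force': 0.0, 'finger_gap': 0.08525877245905254}
scene 387.19620857538007 387.19620857538007 254.5547361465682 189.3766655146106 [0.08103299 0.89175875 0.66000977] [ 0.11664736 -0.20818866  0.83724731 -0.49200388]
top 364.80071313374407 364.80071313374407 257.2620019727754 194.1237520024249 [ 0.45166266 -0.05824739  1.19252978] [ 0.02323246 -0.69868193  0.7146125  -0.02515535]
```

View pics/scene0.png

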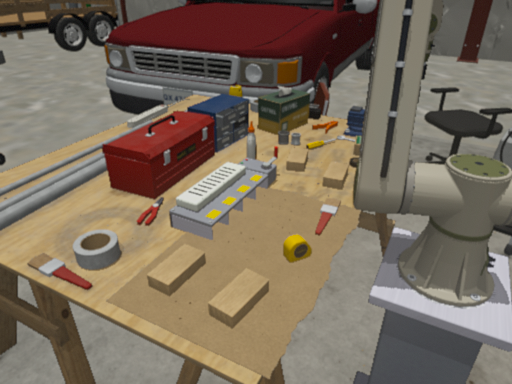

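View pics/top0.png

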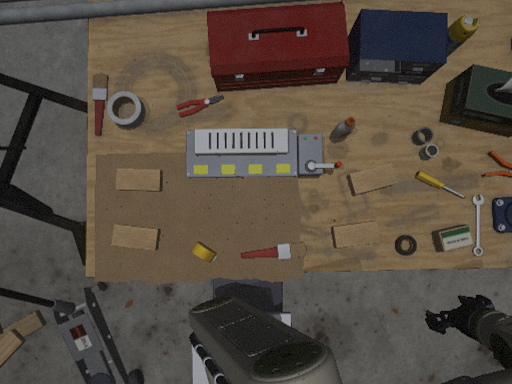

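The top view shows four blocks at about (137,179), (135,237), (373,179) and (356,235). The lamp roof spans x 187–298 and y 128–178, with the red post near (337,165). The tape is at (204,252), the brush at (268,252) and the bottle at (343,128).

```bash
cat > h.py <<'E'
import numpy as np, cv2
from workcell import sensors, imaging
from scipy.spatial.transform import Rotation as R
def cam(n="top"):
    c=imaging.read_camera(n); q=np.array(c["rotation"]); c["R"]=R.from_quat(q[[1,2,3,0]]).as_matrix()
    v,u=np.mgrid[0:384,0:512]; z=c["z_map"]
    p=np.stack([(u-c["cx"])/c["fx"]*z,(v-c["cy"])/c["fy"]*z,z],-1)
    c["W"]=p@c["R"].T+c["xyz"]; c["W"][z==0]=np.nan; return c
def ray(c,px,h):
    px=np.atleast_2d(px); d=np.c_[(px[:,0]-c["cx"])/c["fx"],(px[:,1]-c["cy"])/c["fy"],np.ones(len(px))]@c["R"].T
    return c["xyz"]+d*((h-c["xyz"][2])/d[:,2])[:,None]
def rects(c,lo,hi,h,amin=200,roi=None):
    """rectangles of regions with height lo..hi: centre, size (mm), yaw deg of long side"""
    H=c["W"][...,2]; m=((H>lo)&(H<hi)).astype(np.uint8)
    if roi: k=np.zeros_like(m); a,b,e,f=roi; k[b:f,a:e]=1; m*=k
    m=cv2.morphologyEx(m,cv2.MORPH_OPEN,np.ones((3,3),np.uint8))
    out=[]
    for k in cv2.findContours(m,cv2.RETR_EXTERNAL,cv2.CHAIN_APPROX_NONE)[0]:
        if cv2.contourArea(k)<amin: continue
        w=ray(c,k[:,0].astype(float),h)[:,:2]
        (x,y),(a,b),t=cv2.minAreaRect((w*1000).astype(np.float32))
        if a<b: a,b,t=b,a,t+90
        out.append((round(x),round(y),round(a),round(b),round((t+90)%180-90,1),k[:,0].mean(0).round().astype(int).tolist()))
    return out
E
python3 - <<'E'
from h import *
c=cam()
print("table z",np.nanmedian(c["W"][200:230,200:280,2]))
for r in rects(c,.025,.046,.038): print("blk",r)
for r in rects(c,.05,.066,.057,roi=(170,110,345,190)): print("lamp",r)
for r in rects(c,.075,.095,.085,roi=(170,110,345,190)): print("hous",r)
b=c["color"].astype(int); m=(b[...,2]>150)&(b[...,1]<90)&(b[...,0]<90); m[:,:325]=0;m[:,350:]=0;m[:150]=0;m[180:]=0
v,u=np.nonzero(m); print("post",u.mean(),v.mean(),len(u),ray(c,[u.mean(),v.mean()],.109), np.nanmax(c["W"][m][:,2]))
for q in [(204,252),(268,252),(343,128)]: print(ray(c,q,.03))
E
```

```text
table z 0.0010962650197328117
blk (404, 326, 142, 68, 82.2, [135, 237])
blk (397, -371, 142, 68, -83.7, [357, 234])
blk (586, 316, 141, 67, 88.7, [138, 179])
blk (572, -431, 143, 68, -75.8, [373, 179])
blk (1151, 310, 917, 33, -86.8, [136, 9])
lamp (658, -56, 430, 147, 89.3, [263, 158])
hous (694, -17, 286, 78, 88.7, [240, 141])
post 338.7142857142857 163.0 7 [[ 0.61385991 -0.30812009  0.109     ]] 0.11028832203723193
[[0.35188408 0.11004182 0.03      ]]
[[ 0.34727805 -0.09209194  0.03      ]]
[[ 0.73950054 -0.34453566  0.03      ]]
```

```bash
cat > to.py <<'E'
import sys
from h import *
def to(x,y,z,yaw):
    s=sensors.get_state(); q=s["orientation"]; M=R.from_quat(q[[1,2,3,0]]).as_matrix()
    d=M.T@(np.array([x,y,z])-s["tcp_pos"]*1000)
    y0=np.degrees(np.arctan2(M[1,0],M[0,0])); t=-((yaw-y0+180)%360-180)
    print("shift",d.round(1),"turn",round(np.radians(t),3),"| yaw0",y0.round(1),"tcp",(s["tcp_pos"]*1000).round(1),"j",s["joint_pos"].round(2))
if __name__=="__main__": to(*map(float,sys.argv[1:5]))
E
python3 to.py 397 -371 100 96.3
```

```text
shift [224.2 -79.5 130.8] turn -1.287 | yaw0 22.6 tcp [ 220.5 -530.6  230.6] j [-1.32  0.31  0.05  1.3   0.    1.43]
```

```bash
python3 -m handwheel '[[30,-10,0,-0.15,1],[70,-25,0,-0.3,1],[110,-40,20,-0.45,1],[150,-54,50,-0.6,1],[190,-67,80,-0.75,1],[224,-80,110,-0.9,1],[224,-80,131,-1.05,1],[224,-80,131,-1.2,1]]'; python3 to.py 397 -371 8 96.3
```

```text
clock: 0.95
tcp_pos: [0.396, -0.3675, 0.0964]
orientation: [-0.004, 0.696, 0.718, 0.0]
wrist_force: [-0.2, 0.8, -0.1]
finger_gap: 0.0853
grip_force: 0.0
shift [-4.   1.3 88.4] turn -0.078 | yaw0 91.8 tcp [ 396.  -367.5   96.4] j [-0.9   0.33 -0.27  0.98 -0.    0.64]
```

```bash
python3 -m handwheel '[[-4,1,0,-0.08,1],[-4,1,0,-0.08,1],[-4,1,30,-0.08,1],[-4,1,60,-0.08,1],[-4,1,80,-0.08,1],[-4,1,88,-0.08,1],[-4,1,88,-0.08,1],[-4,1,88,-0.08,1]]'; python3 -m handwheel '[[0,0,0,0,0],[0,0,0,0,0],[0,0,0,0,0],[0,0,0,0,0],[0,0,0,0,0],[0,0,0,0,0],[0,0,0,0,0],[0,0,0,0,0]]' 50; python3 to.py 510 -145 140 179
```

```text
clock: 1.75
tcp_pos: [0.3983, -0.3758, 0.0132]
orientation: [0.001, 0.67, 0.742, -0.0]
wrist_force: [-0.3, -0.3, 0.7]
finger_gap: 0.085
grip_force: 0.0
clock: 2.55
tcp_pos: [0.3988, -0.3763, 0.014]
orientation: [0.002, 0.67, 0.743, -0.0]
wrist_force: [-0.6, 0.4, 7.0]
finger_gap: 0.0668
grip_force: 57.3
shift [ 218.3  134.6 -126.4] turn -1.451 | yaw0 95.9 tcp [ 398.8 -376.3   14. ] j [-0.9   0.42 -0.37  0.78 -0.    0.57]
```

```bash
python3 -m handwheel '[[0,0,-20,0,0],[0,0,-40,0,0],[0,0,-60,0,0],[30,20,-60,-0.14,0],[60,40,-60,-0.28,0],[90,60,-60,-0.42,0],[120,80,-60,-0.56,0],[120,80,-60,-0.7,0]]'; python3 to.py 500 -145 70 179
```

```text
clock: 3.35
tcp_pos: [0.4662, -0.2438, 0.0725]
orientation: [-0.0, 0.37, 0.929, 0.001]
wrist_force: [-0.8, -0.9, -1.0]
finger_gap: 0.0668
grip_force: 56.8
shift [43.3 95.   2.7] turn -0.74 | yaw0 136.6 tcp [ 466.2 -243.8   72.5] j [-0.64  0.32 -0.35  0.9   0.    0.12]
```

Run:
```python
from h import *
c=cam()
for r in rects(c,.02,.046,.038): print("blk",r)
```

```text
blk (404, 325, 144, 69, 82.2, [135, 237])
blk (586, 314, 143, 67, 88.7, [138, 180])
blk (574, -438, 130, 68, -75.8, [376, 177])
blk (1148, 325, 888, 33, -86.5, [134, 10])
```

```bash
python3 -m handwheel '[[10,24,0,-0.14,0],[20,48,0,-0.28,0],[30,72,0,-0.42,0],[43,95,0,-0.56,0],[43,95,0,-0.7,0],[43,95,0,-0.74,0],[43,95,0,-0.74,0]]'; python3 to.py 500 -144.5 15 179
```

```text
clock: 4.1
tcp_pos: [0.5002, -0.1496, 0.0725]
orientation: [0.0, 0.015, 1.0, -0.0]
wrist_force: [-0.8, 0.7, -1.7]
finger_gap: 0.0672
grip_force: 56.9
shift [ 0.3  5.1 57.5] turn -0.013 | yaw0 178.3 tcp [ 500.2 -149.6   72.5] j [-0.44  0.32 -0.36  0.89 -0.   -0.41]
```

```bash
python3 -m handwheel '[[0,5,0,-0.013,0],[0,5,30,-0.013,0],[0,5,57,-0.013,0],[0,5,57,-0.013,0],[0,5,57,-0.013,0]]'; python3 to.py 560 -144.5 15 179
python3 - <<'E'
from h import *
c=cam("scene"); cv2.imwrite("pics/s1.png",cv2.resize(c["color"][130:260,150:400],None,fx=3,fy=3))
E
```

```text
clock: 4.6
tcp_pos: [0.4998, -0.1443, 0.015]
orientation: [-0.001, 0.008, 1.0, 0.0]
wrist_force: [0.1, 0.0, -1.0]
finger_gap: 0.0668
grip_force: 60.6
shift [-60.2   0.8  -0.1] turn 0.001 | yaw0 179.1 tcp [ 499.8 -144.3   15. ] j [-0.44  0.38 -0.43  0.76  0.   -0.42]
```

View pics/s1.png

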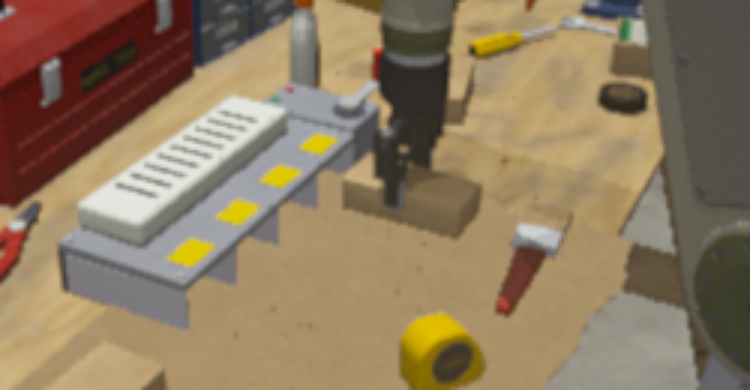

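The held block lies lengthwise in front of bay 4 (crop ~(410,195)), so I'll slide it in.

```bash
python3 -m handwheel '[[-15,0,0,0,0],[-30,0,0,0,0],[-45,1,0,0,0],[-60,1,0,0,0],[-60,1,0,0,0],[-60,1,0,0,0]]';python3 -m handwheel '[[0,0,0,0,1],[0,0,0,0,1],[0,0,0,0,1],[0,0,0,0,1],[0,0,0,0,1],[0,0,0,0,1],[0,0,-30,0,1],[0,0,-70,0,1]]';  python3 -m handwheel '[[50,0,-10,0,0],[100,0,-10,0,0],[110,0,-10,0,0],[110,0,-10,0,0],[110,0,-10,0,0],[110,0,30,0,0],[110,0,60,0,0],[110,0,60,0,0]]';python3 to.py 570 -144.5 15 179;  python3 - <<'E'
from h import *
c=cam()
for r in rects(c,.02,.046,.038): print("blk",r)
E
```

```text
clock: 5.25
tcp_pos: [0.5601, -0.1443, 0.0156]
orientation: [-0.0, 0.007, 1.0, -0.0]
wrist_force: [0.7, -0.4, -1.8]
finger_gap: 0.067
grip_force: 60.6
clock: 6.05
tcp_pos: [0.5582, -0.1435, 0.0837]
orientation: [-0.003, 0.007, 1.0, 0.001]
wrist_force: [0.5, -0.3, 0.1]
finger_gap: 0.0856
grip_force: 0.0
clock: 6.85
tcp_pos: [0.4491, -0.1416, 0.022]
orientation: [-0.003, 0.007, 1.0, 0.001]
wrist_force: [-0.3, 1.0, -0.9]
finger_gap: -0.0001
grip_force: 0.0
shift [-121.    -1.2    6.4] turn 0.003 | yaw0 179.2 tcp [ 449.1 -141.6   22. ] j [-0.48  0.3  -0.54  0.74  0.   -0.46]
blk (404, 326, 143, 69, 82.0, [135, 237])
blk (534, -144, 99, 64, -1.5, [280, 189])
blk (586, 315, 143, 67, 88.7, [138, 180])
blk (572, -430, 145, 68, -75.8, [373, 179])
blk (1152, 295, 947, 36, -86.4, [142, 9])
```

```bash
python3 -m handwheel '[[-15,-2,6,0,0],[-35,-2,6,0,0],[-55,-2,6,0,0],[-75,-2,6,0,0],[-95,-2,6,0,0],[-115,-2,6,0,0],[-115,-2,6,0,0],[-115,-2,6,0,0]]';python3 to.py 570 -144.5 15 179;  python3 - <<'E'
from h import *
c=cam("scene"); cv2.imwrite("pics/s2.png",cv2.resize(c["color"][130:260,150:400],None,fx=3,fy=3))
E
```

```text
clock: 7.7
tcp_pos: [0.5665, -0.1466, 0.0204]
orientation: [0.001, 0.007, 1.0, -0.0]
wrist_force: [-0.3, 0.2, -1.4]
finger_gap: 0.0003
grip_force: 0.0
shift [-3.5  2.1  5.4] turn 0.003 | yaw0 179.2 tcp [ 566.5 -146.6   20.4] j [-0.39  0.48 -0.26  0.84 -0.   -0.38]
```

View pics/s2.png

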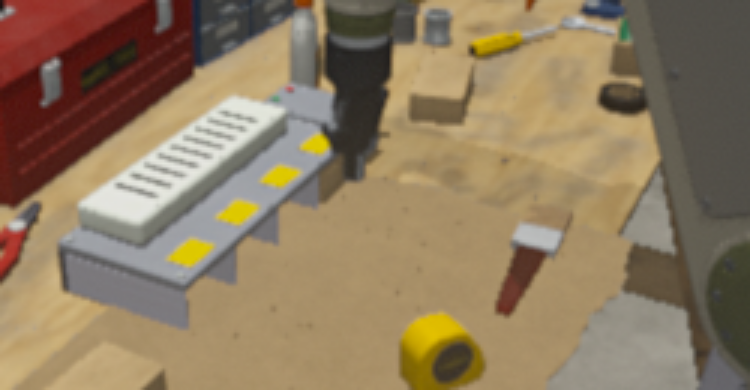

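Block 1 is nearly in bay 4, with its end just visible at crop (335,180). A few millimetres more.

```bash
python3 -m handwheel '[[-3,0,0,0,0],[-6,0,0,0,0],[-6,0,0,0,0],[-6,0,0,0,0]]';python3 -m handwheel '[[-2,0,0,0,0],[-3,0,0,0,0],[-3,0,0,0,0]]'
```

```text
clock: 8.15
tcp_pos: [0.5712, -0.1465, 0.0194]
orientation: [-0.0, 0.007, 1.0, -0.0]
wrist_force: [-0.6, 0.2, 0.1]
finger_gap: -0.0001
grip_force: 0.0
clock: 8.45
tcp_pos: [0.5744, -0.1465, 0.0193]
orientation: [0.0, 0.007, 1.0, -0.0]
wrist_force: [0.3, 0.1, 1.0]
finger_gap: -0.0002
grip_force: 0.0
```

```bash
python3 -m handwheel '[[30,0,0,0,0],[60,0,0,0,0],[100,0,-30,0,0.5],[120,0,-70,0,1],[140,0,-110,0,1],[140,0,-130,0,1],[140,0,-130,0,1]]'
python3 - <<'E'
from h import *
c=cam()
for r in rects(c,.02,.046,.038,20): print("blk",r)
# protrusion profile: lamp x front edge of bays
for y in (-.164,-.145,-.125,-.08,-.06):
    m=(abs(c["W"][...,1]-y)<.004)&(c["W"][...,0]>.5)&(c["W"][...,0]<.62); w=c["W"][m]; w=w[w[:,0].argsort()]
    print(y,[(int(a*1000),int(b*1000)) for a,b in w[::2][:,[0,2]] if b>.012][:5])
E
python3 to.py 572 -431 170 104.2
```

```text
clock: 9.15
tcp_pos: [0.436, -0.1456, 0.1528]
orientation: [0.003, 0.008, 1.0, -0.002]
wrist_force: [0.4, -0.2, 0.0]
finger_gap: 0.0723
grip_force: 0.0
blk (336, 87, 36, 15, -27.7, [211, 257])
blk (369, -629, 62, 13, 12.2, [438, 241])
blk (404, 325, 144, 69, 82.2, [135, 237])
blk (449, -854, 73, 19, -4.0, [509, 214])
blk (565, -613, 32, 16, 88.7, [430, 179])
blk (581, -851, 45, 13, 88.7, [504, 173])
blk (586, 315, 143, 67, 88.7, [138, 180])
blk (572, -431, 144, 68, -75.8, [373, 179])
blk (621, -846, 72, 15, 52.0, [502, 160])
blk (649, -604, 34, 15, 37.1, [426, 153])
blk (660, -631, 26, 13, -3.2, [434, 150])
blk (715, -616, 33, 15, 20.1, [428, 133])
blk (720, -821, 34, 10, 74.4, [492, 130])
blk (733, -772, 43, 11, 79.1, [476, 127])
blk (776, 325, 66, 20, -52.1, [135, 121])
blk (833, 381, 66, 24, -38.0, [118, 104])
blk (804, -683, 109, 32, -1.3, [447, 107])
blk (883, -71, 42, 10, 88.7, [258, 86])
blk (1153, 284, 970, 38, -86.5, [144, 9])
-0.164 [(582, 14), (583, 38), (584, 57), (587, 57), (590, 55)]
-0.145 [(583, 38), (584, 34), (584, 53), (587, 55), (590, 57)]
-0.125 [(583, 17), (584, 36), (584, 56), (585, 53), (587, 58)]
-0.08 [(586, 52), (589, 57), (589, 52), (592, 54), (595, 56)]
-0.06 [(586, 51), (589, 57), (592, 57), (592, 56), (595, 57)]
shift [-141.  -283.8  -18. ] turn 1.308 | yaw0 179.1 tcp [ 435.3 -145.1  150.9] j [-0.5   0.13 -0.39  1.05 -0.   -0.48]
```

Block 1 ends about flush. On to the second, the right rear block.

```bash
python3 -m handwheel '[[-17,-35,-10,0.14,1],[-35,-70,-18,0.28,1],[-53,-105,-18,0.42,1],[-70,-140,-18,0.56,1],[-88,-175,-18,0.7,1],[-106,-210,-18,0.84,1],[-124,-250,-18,0.98,1],[-141,-284,-18,1.12,1]]'; python3 -m handwheel '[[0,0,0,0.14,1],[0,0,0,0.19,1],[0,0,0,0.19,1],[0,0,0,0.19,1]]'; python3 to.py 572 -431 12 104.2
```

```text
clock: 10.0
tcp_pos: [0.5713, -0.4319, 0.1643]
orientation: [-0.001, 0.54, 0.842, 0.0]
wrist_force: [0.6, -0.3, 0.8]
finger_gap: 0.0855
grip_force: 0.0
clock: 10.4
tcp_pos: [0.5708, -0.43, 0.1654]
orientation: [-0.001, 0.614, 0.789, 0.0]
wrist_force: [0.7, -0.8, -0.0]
finger_gap: 0.0855
grip_force: 0.0
shift [ -1.6   1.1 153.4] turn -0.0 | yaw0 104.2 tcp [ 570.8 -430.   165.4] j [-0.76  0.62  0.36  1.32 -0.    0.57]
```

```bash
python3 -m handwheel '[[-1,1,40,0,1],[-1,1,80,0,1],[-1,1,120,0,1],[-1,1,145,0,1],[-1,1,152,0,1],[-1,1,152,0,1]]' ; python3 -m handwheel '[[0,0,0,0,0],[0,0,0,0,0],[0,0,0,0,0],[0,0,0,0,0],[0,0,0,0,0],[0,0,0,0,0],[0,0,0,0,0],[0,0,0,0,0]]' 50; python3 -m handwheel '[[0,0,-40,0,0],[0,0,-80,0,0],[0,0,-120,0,0],[0,0,-130,0,0]]'; python3 to.py 500 -59 145 179
```

```text
clock: 11.0
tcp_pos: [0.5716, -0.4302, 0.0141]
orientation: [-0.001, 0.615, 0.789, 0.0]
wrist_force: [-0.2, -0.2, 0.6]
finger_gap: 0.0856
grip_force: 0.0
clock: 11.8
tcp_pos: [0.5737, -0.4324, 0.0181]
orientation: [0.002, 0.615, 0.789, -0.0]
wrist_force: [-0.1, 0.4, 6.6]
finger_gap: 0.0665
grip_force: 59.2
clock: 12.2
tcp_pos: [0.5743, -0.4331, 0.1519]
orientation: [0.005, 0.615, 0.789, -0.001]
wrist_force: [1.1, -0.8, -1.9]
finger_gap: 0.0669
grip_force: 35.9
shift [381.   19.1   3.9] turn -1.307 | yaw0 104.1 tcp [ 574.3 -433.1  151.9] j [-0.76  0.62  0.34  1.28 -0.    0.57]
```

```bash
python3 -m handwheel '[[0,0,0,0,0],[0,0,0,0,0],[0,0,0,0,0]]'
python3 - <<'E'
from h import *
c=cam("scene"); cv2.imwrite("pics/s3.png",cv2.resize(c["color"][100:230,220:420],None,fx=3,fy=3))
E
```

```text
clock: 12.5
tcp_pos: [0.5712, -0.4302, 0.1424]
orientation: [-0.002, 0.615, 0.789, 0.0]
wrist_force: [-0.2, 0.4, -1.9]
finger_gap: 0.0663
grip_force: 63.1
```

View pics/s3.png

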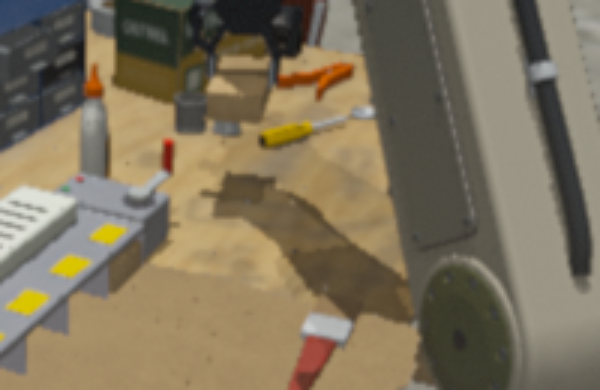

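The block is still held at crop (240,95) above the table. Moving on to bay 3.

```bash
python3 -m handwheel '[[40,2,0,-0.14,0],[85,4,0,-0.28,0],[130,7,0,-0.42,0],[175,9,0,-0.56,0],[220,11,0,-0.7,0],[265,13,0,-0.84,0],[310,16,0,-0.98,0],[355,18,0,-1.12,0]]'; python3 to.py 495 -59 50 179
```

```text
clock: 13.35
tcp_pos: [0.5019, -0.0806, 0.144]
orientation: [-0.001, 0.099, 0.995, 0.0]
wrist_force: [1.3, 0.9, -1.4]
finger_gap: 0.0667
grip_force: 63.2
shift [10.8 19.8 94. ] turn -0.182 | yaw0 168.6 tcp [501.9 -80.6 144. ] j [-0.32  0.23 -0.28  1.06  0.   -0.12]
```

```bash
python3 -m handwheel '[[11,20,0,-0.14,0],[11,20,0,-0.18,0],[11,20,40,-0.18,0],[11,20,80,-0.18,0],[11,20,110,-0.18,0],[11,20,110,-0.18,0]]'; python3 to.py 563 -59 18 179
```

```text
clock: 13.95
tcp_pos: [0.4917, -0.0593, 0.0304]
orientation: [-0.005, 0.012, 1.0, 0.001]
wrist_force: [-1.6, 0.1, -1.8]
finger_gap: 0.0665
grip_force: 63.1
shift [-71.4   2.   11.7] turn -0.007 | yaw0 178.6 tcp [491.7 -59.3  30.4] j [-0.28  0.33 -0.47  0.79 -0.   -0.26]
```

```bash
python3 -m handwheel '[[0,1,12,-0.01,0],[0,1,13,-0.01,0],[-10,1,13,-0.01,0],[-25,1,13,-0.01,0],[-40,1,13,-0.01,0],[-55,1,13,-0.01,0],[-68,1,13,-0.01,0],[-68,1,13,-0.01,0]]';python3 -m handwheel '[[0,0,0,0,1],[0,0,0,0,1],[0,0,0,0,1],[0,0,0,0,1],[0,0,0,0,1],[0,0,0,0,1],[0,0,-30,0,1],[0,0,-70,0,1]]';  python3 -m handwheel '[[50,0,-10,0,0],[100,0,-10,0,0],[110,0,-10,0,0],[110,0,-10,0,0],[110,0,-10,0,0],[110,0,30,0,0],[110,0,65,0,0],[110,0,65,0,0]]';python3 to.py 570 -59 15 179;  python3 - <<'E'
from h import *
c=cam()
for r in rects(c,.02,.046,.038): print("blk",r)
E
```

```text
clock: 14.75
tcp_pos: [0.5683, -0.0619, 0.0239]
orientation: [0.002, 0.007, 1.0, -0.0]
wrist_force: [-0.5, -0.5, -2.3]
finger_gap: 0.0666
grip_force: 63.2
clock: 15.55
tcp_pos: [0.5624, -0.0609, 0.0907]
orientation: [-0.003, 0.007, 1.0, 0.001]
wrist_force: [-0.2, -0.5, 0.5]
finger_gap: 0.0854
grip_force: 0.0
clock: 16.35
tcp_pos: [0.4529, -0.059, 0.0237]
orientation: [-0.003, 0.007, 1.0, 0.001]
wrist_force: [-2.0, 1.1, -0.5]
finger_gap: -0.0005
grip_force: 0.0
shift [-117.1    1.7    8. ] turn 0.003 | yaw0 179.2 tcp [452.9 -59.   23.7] j [-0.31  0.27 -0.57  0.74 -0.   -0.29]
blk (404, 325, 144, 69, 82.0, [135, 237])
blk (553, -64, 67, 64, 88.7, [258, 186])
blk (586, 315, 143, 67, 88.7, [138, 180])
blk (1152, 284, 970, 35, -86.5, [144, 9])
```

```bash
python3 -m handwheel '[[-20,1,5,0,0],[-40,1,5,0,0],[-60,1,5,0,0],[-80,1,5,0,0],[-95,1,5,0,0],[-110,1,5,0,0],[-120,1,5,0,0],[-120,1,5,0,0]]'; python3 to.py 574 -60 19 179
```

```text
clock: 17.2
tcp_pos: [0.5762, -0.0607, 0.0234]
orientation: [0.0, 0.007, 1.0, -0.0]
wrist_force: [-0.3, -0.2, 0.0]
finger_gap: -0.0
grip_force: 0.0
shift [2.2 0.7 4.4] turn 0.003 | yaw0 179.2 tcp [576.2 -60.7  23.4] j [-0.24  0.46 -0.27  0.84 -0.   -0.23]
```

Retract and head to the left rear block, checking the scene meanwhile.

```bash
python3 -m handwheel '[[30,0,0,0,0],[60,0,0,0,0],[90,0,-30,0,0.5],[90,0,-80,0,1],[90,0,-130,0,1],[90,0,-130,0,1]]'
cat > chk.py <<'E'
from h import *
c=cam()
for r in rects(c,.02,.046,.038,600): print("blk",r)
for y in (-.16,-.145,-.13,-.075,-.06,-.045,.012,.027,.042,.1,.115,.13):
    m=(abs(c["W"][...,1]-y)<.004)&(c["W"][...,0]>.5)&(c["W"][...,0]<.62); w=c["W"][m]; w=w[w[:,0].argsort()]
    print(y,[(int(a*1000),int(b*1000)) for a,b in w[::2][:,[0,2]] if b>.012][:4])
E
python3 chk.py; python3 to.py 586 315 150 88.7
```

```text
clock: 17.8
tcp_pos: [0.4895, -0.0606, 0.1605]
orientation: [0.007, 0.007, 1.0, -0.002]
wrist_force: [0.4, -0.6, 0.1]
finger_gap: 0.0582
grip_force: 0.0
blk (404, 325, 144, 69, 82.2, [135, 237])
blk (586, 314, 144, 67, 88.7, [138, 179])
blk (1149, 298, 940, 35, -86.8, [138, 10])
-0.16 [(582, 13), (582, 13), (583, 35), (584, 54)]
-0.145 [(583, 42), (584, 34), (584, 55), (587, 59)]
-0.13 [(583, 15), (583, 37), (584, 35), (585, 54)]
-0.075 [(500, 638), (500, 636), (500, 635), (501, 638)]
-0.06 [(500, 642), (500, 639), (500, 640), (502, 639)]
-0.045 [(500, 642), (500, 641), (500, 641), (502, 642)]
0.012 [(597, 56), (603, 57), (606, 56), (609, 58)]
0.027 [(586, 49), (591, 58), (594, 61), (597, 60)]
0.042 [(585, 53), (588, 57), (591, 57), (595, 55)]
0.1 [(587, 55), (589, 58), (589, 56), (593, 56)]
0.115 [(590, 57), (590, 54), (593, 55), (596, 59)]
0.13 [(586, 62), (587, 53), (590, 60), (594, 52)]
shift [-92.1 376.6   7.4] turn 1.579 | yaw0 179.2 tcp [488.2 -60.2 157.5] j [-0.29  0.18 -0.31  1.07  0.   -0.27]
```

```bash
python3 -m handwheel '[[-10,45,0,-0.14,1],[-24,93,0,-0.28,1],[-36,140,0,-0.42,1],[-48,188,0,-0.56,1],[-60,235,0,-0.7,1],[-72,282,0,-0.84,1],[-84,330,0,-0.98,1],[-92,376,0,-1.12,1]]'; python3 -m handwheel '[[0,0,0,-0.14,1],[0,0,0,-0.28,1],[0,0,0,-0.42,1],[0,0,0,-0.44,1],[0,0,0,-0.44,1]]'; python3 to.py 586 315 12 268.7
```

```text
clock: 18.65
tcp_pos: [0.5825, 0.3176, 0.1515]
orientation: [-0.0, -0.527, 0.85, -0.0]
wrist_force: [1.7, 0.0, -0.5]
finger_gap: 0.0855
grip_force: 0.0
clock: 19.15
tcp_pos: [0.582, 0.3154, 0.1517]
orientation: [-0.0, -0.697, 0.717, 0.0]
wrist_force: [-0.1, 0.0, -1.0]
finger_gap: 0.0858
grip_force: 0.0
shift [  0.2  -4.1 139.7] turn -0.005 | yaw0 -91.6 tcp [582.  315.4 151.7] j [ 0.38  0.51  0.15  1.21 -0.   -1.17]
```

```bash
python3 -m handwheel '[[0,-4,40,0,1],[0,-4,80,0,1],[0,-4,120,0,1],[0,-4,138,0,1],[0,-4,138,0,1]]' ; python3 -m handwheel '[[0,0,0,0,0],[0,0,0,0,0],[0,0,0,0,0],[0,0,0,0,0],[0,0,0,0,0],[0,0,0,0,0],[0,0,0,0,0],[0,0,0,0,0]]' 60; python3 -m handwheel '[[0,0,-40,0,0],[0,0,-80,0,0],[0,0,-80,0,0],[0,0,-80,0,0]]'; python3 to.py 495 27.5 95 179
```

```text
clock: 19.65
tcp_pos: [0.5833, 0.3139, 0.0103]
orientation: [-0.003, -0.697, 0.717, 0.001]
wrist_force: [0.9, -0.7, -0.8]
finger_gap: 0.0852
grip_force: 0.0
clock: 20.45
tcp_pos: [0.5875, 0.3158, 0.0163]
orientation: [0.002, -0.698, 0.716, -0.001]
wrist_force: [-0.1, -0.4, 5.7]
finger_gap: 0.0661
grip_force: 70.5
clock: 20.85
tcp_pos: [0.5869, 0.3156, 0.0955]
orientation: [0.001, -0.698, 0.716, -0.001]
wrist_force: [0.8, 0.1, -1.9]
finger_gap: 0.0665
grip_force: 69.6
shift [290.4  84.5   0. ] turn 1.563 | yaw0 -91.5 tcp [586.9 315.6  95.5] j [ 0.37  0.55  0.07  1.09 -0.   -1.17]
```

```bash
python3 -m handwheel '[[20,40,0,0.1,0],[50,75,0,0.24,0],[90,84,0,0.38,0],[135,84,0,0.52,0],[180,84,0,0.66,0],[225,84,0,0.8,0],[265,84,0,0.94,0],[290,84,0,1.08,0]]';python3 -m handwheel '[[0,0,0,0.14,0],[0,0,0,0.28,0],[0,0,0,0.42,0],[0,0,0,0.48,0],[0,0,0,0.48,0]]'; python3 to.py 495 27.5 16 179; python3 chk.py
```

```text
clock: 21.65
tcp_pos: [0.4928, 0.0252, 0.0925]
orientation: [-0.002, -0.227, 0.974, 0.0]
wrist_force: [-0.8, 0.4, -2.8]
finger_gap: 0.066
grip_force: 69.5
clock: 22.15
tcp_pos: [0.4932, 0.0276, 0.0925]
orientation: [-0.002, 0.008, 1.0, 0.0]
wrist_force: [-0.6, -0.1, -1.9]
finger_gap: 0.0664
grip_force: 69.5
shift [-2.1 -0.1 76.5] turn 0.002 | yaw0 179.1 tcp [493.2  27.6  92.5] j [-0.11  0.25 -0.4   0.93 -0.   -0.09]
blk (390, 300, 144, 69, 82.2, [142, 242])
blk (1152, 282, 973, 36, -86.6, [145, 9])
-0.16 [(584, 57), (585, 50), (587, 55), (590, 58)]
-0.145 [(583, 13), (583, 35), (584, 34), (584, 55)]
-0.13 [(583, 17), (584, 35), (584, 57), (587, 56)]
-0.075 [(585, 37), (586, 57), (586, 53), (588, 58)]
-0.06 [(585, 34), (585, 34), (586, 58), (586, 54)]
-0.045 [(501, 197), (586, 34), (586, 55), (589, 56)]
0.012 [(500, 576), (500, 574), (502, 575), (502, 573)]
0.027 [(501, 576), (501, 575), (502, 576), (502, 575)]
0.042 [(500, 574), (501, 575), (501, 575), (503, 574)]
0.1 [(602, 60), (602, 54), (605, 55), (609, 55)]
0.115 [(602, 59), (603, 53), (606, 56), (609, 55)]
0.13 [(609, 59), (612, 55), (616, 54), (619, 55)]
```

Blocks 1 and 2 sit flush, and the last block was knocked to (390, 300). Now to insert block 3.

```bash
python3 -m handwheel '[[0,0,40,0,0],[0,0,70,0,0],[0,0,75,0,0],[0,0,75,0,0],[-20,0,76,0,0],[-40,0,76,0,0],[-60,0,76,0,0],[-70,0,76,0,0]]';python3 -m handwheel '[[0,0,0,0,0],[0,0,0,0,0],[0,0,0,0,1],[0,0,0,0,1],[0,0,0,0,1],[0,0,0,0,1],[0,0,-10,0,1],[0,0,-60,0,1]]';  python3 -m handwheel '[[40,0,-20,0,0],[90,0,-20,0,0],[110,0,-20,0,0],[110,0,-20,0,0],[110,0,-20,0,0],[110,0,30,0,0],[110,0,60,0,0],[110,0,60,0,0]]';python3 to.py 575 27.5 18 179;  python3 - <<'E'
from h import *
c=cam()
for r in rects(c,.02,.046,.038): print("blk",r)
E
```

```text
clock: 23.0
tcp_pos: [0.5673, 0.0263, 0.0194]
orientation: [0.001, 0.007, 1.0, -0.0]
wrist_force: [0.3, 0.0, -2.8]
finger_gap: 0.0663
grip_force: 69.5
clock: 23.8
tcp_pos: [0.5603, 0.0268, 0.0743]
orientation: [-0.005, 0.007, 1.0, 0.0]
wrist_force: [0.8, 0.7, -0.2]
finger_gap: 0.0854
grip_force: 0.0
clock: 24.6
tcp_pos: [0.4529, 0.0283, 0.0152]
orientation: [-0.003, 0.007, 1.0, 0.0]
wrist_force: [-0.5, 0.7, 0.9]
finger_gap: 0.0001
grip_force: 0.0
shift [-122.1    1.    -3.6] turn 0.003 | yaw0 179.1 tcp [452.9  28.3  15.2] j [-0.11  0.28 -0.59  0.71 -0.   -0.1 ]
blk (390, 300, 144, 69, 82.1, [143, 241])
blk (552, 25, 67, 64, 88.9, [230, 188])
blk (1151, 305, 927, 37, -86.5, [137, 10])
```

```bash
python3 -m handwheel '[[-20,1,-2,0,0],[-40,1,-2,0,0],[-60,1,-2,0,0],[-80,1,-2,0,0],[-95,1,-2,0,0],[-110,1,-2,0,0],[-120,1,-2,0,0],[-120,1,-2,0,0]]'; python3 -m handwheel '[[30,0,0,0,0],[60,0,0,0,0],[90,0,-30,0,0.5],[90,0,-80,0,1],[90,0,-130,0,1],[90,0,-130,0,1]]';python3 to.py 390 300 110 262.2
```

```text
clock: 25.45
tcp_pos: [0.5767, 0.0272, 0.0215]
orientation: [0.001, 0.007, 1.0, -0.0]
wrist_force: [0.1, 1.0, -0.4]
finger_gap: -0.0
grip_force: 0.0
clock: 26.05
tcp_pos: [0.4895, 0.0283, 0.1583]
orientation: [0.007, 0.007, 1.0, -0.001]
wrist_force: [-0.1, 0.1, -0.1]
finger_gap: 0.0578
grip_force: 0.0
shift [104.2 270.3  46.4] turn -1.449 | yaw0 179.2 tcp [489.5  28.3 158.3] j [-0.11  0.18 -0.32  1.06 -0.   -0.09]
```

```bash
python3 -m handwheel '[[13,34,0,-0.14,1],[26,68,0,-0.28,1],[39,102,0,-0.42,1],[52,136,0,-0.56,1],[65,170,10,-0.7,1],[78,204,20,-0.84,1],[91,238,35,-0.98,1],[104,270,46,-1.12,1]]'; python3 -m handwheel '[[0,0,0,-0.14,1],[0,0,0,-0.28,1],[0,0,0,-0.33,1],[0,0,0,-0.33,1]]'; python3 to.py 390 300 12 262.2; python3 chk.py
```

```text
clock: 26.85
tcp_pos: [0.3845, 0.3019, 0.1044]
orientation: [0.001, -0.527, 0.85, -0.0]
wrist_force: [1.2, 0.8, -0.2]
finger_gap: 0.0857
grip_force: 0.0
clock: 27.25
tcp_pos: [0.3851, 0.3006, 0.1048]
orientation: [0.001, -0.658, 0.753, -0.0]
wrist_force: [-0.0, -0.5, 0.7]
finger_gap: 0.0854
grip_force: 0.0
shift [ 0.  -4.9 92.9] turn 0.001 | yaw0 -97.7 tcp [385.1 300.6 104.8] j [ 0.5   0.23 -0.4   0.95 -0.   -0.94]
blk (387, 279, 100, 69, 82.4, [150, 242])
blk (1152, 287, 963, 38, -86.8, [140, 9])
-0.16 [(584, 57), (584, 54), (587, 56), (590, 59)]
-0.145 [(583, 13), (583, 37), (583, 34), (584, 53)]
-0.13 [(582, 18), (583, 42), (584, 35), (584, 55)]
-0.075 [(585, 32), (585, 31), (586, 54), (588, 58)]
-0.06 [(585, 39), (585, 39), (586, 57), (586, 54)]
-0.045 [(586, 57), (586, 57), (589, 56), (593, 55)]
0.012 [(585, 52), (585, 47), (586, 13), (587, 58)]
0.027 [(585, 51), (586, 16), (588, 54), (591, 55)]
0.042 [(585, 55), (586, 50), (588, 57), (592, 53)]
0.1 [(587, 54), (587, 52), (589, 57), (590, 55)]
0.115 [(587, 51), (590, 55), (593, 57), (597, 52)]
0.13 [(587, 53), (591, 53), (594, 53), (597, 55)]
```

Block 3 is in. Grasp the last one.

```bash
python3 -m handwheel '[[0,-4,30,0,1],[0,-4,60,0,1],[0,-4,85,0,1],[0,-4,91,0,1],[0,-4,91,0,1]]' ; python3 -m handwheel '[[0,0,0,0,0],[0,0,0,0,0],[0,0,0,0,0],[0,0,0,0,0],[0,0,0,0,0],[0,0,0,0,0],[0,0,0,0,0],[0,0,0,0,0]]' 60; python3 -m handwheel '[[0,0,-40,0,0],[0,0,-80,0,0],[0,0,-80,0,0],[0,0,-80,0,0]]'; python3 to.py 495 113.5 95 179
```

```text
clock: 27.8
tcp_pos: [0.3882, 0.2992, 0.0128]
orientation: [-0.001, -0.657, 0.754, 0.0]
wrist_force: [-0.3, -1.0, -0.7]
finger_gap: 0.0855
grip_force: 0.0
clock: 28.6
tcp_pos: [0.3903, 0.3004, 0.0151]
orientation: [0.002, -0.657, 0.753, -0.0]
wrist_force: [0.0, -0.5, 7.4]
finger_gap: 0.0668
grip_force: 68.1
clock: 29.0
tcp_pos: [0.3898, 0.3003, 0.0947]
orientation: [0.002, -0.658, 0.753, -0.0]
wrist_force: [-0.1, -0.0, -2.3]
finger_gap: 0.0666
grip_force: 69.0
shift [ 170.8 -129.5   -0.3] turn 1.453 | yaw0 -97.8 tcp [389.8 300.3  94.7] j [ 0.49  0.24 -0.4   0.92 -0.   -0.94]
```

```bash
python3 -m handwheel '[[21,-25,0,0.14,0],[42,-50,0,0.28,0],[64,-75,0,0.42,0],[85,-95,0,0.56,0],[107,-115,0,0.7,0],[128,-129,0,0.84,0],[150,-129,0,0.98,0],[171,-129,0,1.12,0]]';python3 -m handwheel '[[0,0,0,0.14,0],[0,0,0,0.28,0],[0,0,0,0.33,0],[0,0,0,0.33,0]]'; python3 to.py 495 113.5 16 179
```

```text
clock: 29.8
tcp_pos: [0.4924, 0.1116, 0.0914]
orientation: [-0.002, -0.154, 0.988, 0.0]
wrist_force: [0.5, 0.4, -1.8]
finger_gap: 0.0668
grip_force: 68.8
clock: 30.2
tcp_pos: [0.4922, 0.1126, 0.0917]
orientation: [-0.001, 0.008, 1.0, -0.0]
wrist_force: [-0.1, 0.7, -2.2]
finger_gap: 0.0669
grip_force: 68.8
shift [-3.   1.  75.7] turn 0.002 | yaw0 179.1 tcp [492.2 112.6  91.7] j [ 0.07  0.27 -0.37  0.93 -0.    0.08]
```

```bash
python3 -m handwheel '[[0,1,40,0,0],[0,1,70,0,0],[0,1,75,0,0],[0,1,75,0,0],[-20,1,76,0,0],[-40,1,76,0,0],[-60,1,76,0,0],[-70,1,76,0,0]]';python3 -m handwheel '[[0,0,0,0,0],[0,0,0,0,0],[0,0,0,0,1],[0,0,0,0,1],[0,0,0,0,1],[0,0,0,0,1],[0,0,-10,0,1],[0,0,-60,0,1]]';  python3 -m handwheel '[[40,0,-20,0,0],[90,0,-20,0,0],[110,0,-20,0,0],[110,0,-20,0,0],[110,0,-20,0,0],[110,0,30,0,0],[110,0,60,0,0],[110,0,60,0,0]]';python3 to.py 575 113.5 18 179;  python3 - <<'E'
from h import *
c=cam()
for r in rects(c,.02,.046,.038): print("blk",r)
E
```

```text
clock: 31.0
tcp_pos: [0.5659, 0.1128, 0.0182]
orientation: [0.001, 0.007, 1.0, 0.0]
wrist_force: [0.1, 0.3, -1.1]
finger_gap: 0.0667
grip_force: 68.8
clock: 31.8
tcp_pos: [0.559, 0.1124, 0.0732]
orientation: [-0.005, 0.007, 1.0, -0.0]
wrist_force: [0.7, 0.3, -0.1]
finger_gap: 0.0852
grip_force: 0.0
clock: 32.6
tcp_pos: [0.4516, 0.114, 0.0141]
orientation: [-0.003, 0.008, 1.0, -0.0]
wrist_force: [-0.3, -0.1, 0.3]
finger_gap: -0.0002
grip_force: 0.0
shift [-123.4    1.4   -4.7] turn 0.002 | yaw0 179.1 tcp [451.6 114.   14.1] j [ 0.07  0.3  -0.56  0.72 -0.    0.09]
blk (540, 111, 93, 67, -0.8, [204, 191])
blk (1149, 330, 878, 36, -86.6, [132, 10])
```

```bash
python3 -m handwheel '[[-20,1,-3,0,0],[-40,1,-3,0,0],[-60,1,-3,0,0],[-80,1,-3,0,0],[-95,1,-3,0,0],[-110,1,-3,0,0],[-121,1,-3,0,0],[-121,1,-3,0,0]]'; python3 -m handwheel '[[30,0,0,0,0],[60,0,0,0,0],[90,0,-30,0,0],[90,0,-80,0,0],[90,0,-130,0,0],[90,0,-180,0,0],[90,0,-180,0,0]]';python3 chk.py
python3 - <<'E'
from h import *
c=cam(); W=c["W"]*1000
m=(abs(W[...,0]-614)<40)&(abs(W[...,1]+308)<40)&(W[...,2]>95)&(W[...,2]<125); p=W[m]; print("post",len(p),p.mean(0).round(1),p.min(0).round(),p.max(0).round())
m=(abs(W[...,0]-735)<70)&(abs(W[...,1]+340)<50)&(W[...,2]>80); p=W[m]; print("bottle",p.min(0).round(),p.max(0).round())
m=(abs(W[...,0]-614)<70)&(abs(W[...,1]+250)<50)&(W[...,2]>63)&(W[...,2]<95); p=W[m]; print("arm",p.min(0).round(),p.max(0).round())
cv2.imwrite("pics/t2.png",cv2.resize(c["color"][100:280,170:370],None,fx=3,fy=3))
E
python3 to.py 634 -320 190 148
```

```text
clock: 33.45
tcp_pos: [0.5772, 0.1136, 0.0217]
orientation: [0.002, 0.008, 1.0, 0.0]
wrist_force: [0.3, 0.6, 0.2]
finger_gap: -0.0001
grip_force: 0.0
clock: 34.15
tcp_pos: [0.4883, 0.1153, 0.2085]
orientation: [0.007, 0.007, 1.0, 0.0]
wrist_force: [0.6, -0.4, 0.1]
finger_gap: -0.0001
grip_force: 0.0
blk (1151, 289, 960, 35, -86.5, [142, 9])
-0.16 [(582, 15), (582, 12), (583, 33), (584, 56)]
-0.145 [(583, 40), (583, 39), (583, 36), (584, 52)]
-0.13 [(583, 15), (584, 36), (584, 55), (587, 58)]
-0.075 [(585, 31), (586, 55), (589, 55), (592, 57)]
-0.06 [(585, 40), (585, 38), (586, 57), (587, 50)]
-0.045 [(585, 14), (586, 35), (586, 55), (589, 57)]
0.012 [(585, 50), (586, 46), (586, 15), (587, 58)]
0.027 [(586, 49), (586, 20), (588, 58), (591, 59)]
0.042 [(586, 50), (586, 17), (588, 56), (591, 56)]
0.1 [(501, 687), (501, 687), (501, 685), (502, 686)]
0.115 [(500, 688), (500, 686), (501, 685), (501, 685)]
0.13 [(500, 687), (500, 687), (500, 685), (501, 687)]
post 25 [ 611.3 -308.2  106.8] [ 605. -316.   96.] [ 618. -302.  111.]
bottle [ 710. -360.   80.] [ 743. -308.  182.]
arm [ 591. -300.   63.] [ 682. -201.   76.]
shift [-154.8 -432.9   13.3] turn 0.544 | yaw0 179.2 tcp [485.5 115.1 202.6] j [ 0.07  0.17 -0.21  1.19 -0.    0.09]
```

View pics/t2.png

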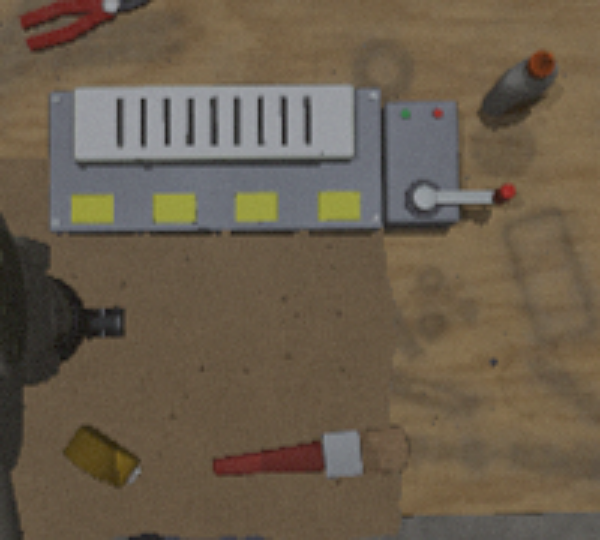

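All bays look filled and no block remains on the table. The lever post is at crop (507,192). I'll move behind the post, then verify bay 1.

```bash
python3 -m handwheel '[[-10,-45,0,0.07,0],[-25,-90,0,0.14,0],[-45,-140,0,0.21,0],[-65,-190,0,0.28,0],[-85,-240,0,0.35,0],[-105,-290,0,0.42,0],[-125,-340,0,0.49,0],[-145,-390,5,0.54,0]]';python3 to.py 635 -321 190 148;python3 chk.py|tail -3
```

```text
clock: 35.05
tcp_pos: [0.615, -0.2571, 0.1953]
orientation: [-0.001, 0.275, 0.961, 0.0]
wrist_force: [0.9, 0.6, -0.1]
finger_gap: -0.0003
grip_force: 0.0
shift [-50.8 -43.7   5.2] turn 0.001 | yaw0 148.1 tcp [ 615.  -257.1  195.3] j [-0.52  0.51  0.25  1.32  0.    0.04]
0.1 [(587, 53), (587, 52), (590, 56), (590, 55)]
0.115 [(587, 57), (588, 22), (590, 57), (593, 54)]
0.13 [(588, 23), (588, 22), (591, 52), (594, 53)]
```

```bash
python3 -m handwheel '[[-25,-22,0,0,0],[-51,-44,0,0,0],[-51,-44,5,0,0],[-51,-44,40,0,0],[-51,-44,80,0,0],[-51,-44,110,0,0],[-51,-44,112,0,0],[-51,-44,112,0,0]]';python3 to.py 558 -268 82 148
```

```text
clock: 35.9
tcp_pos: [0.6345, -0.3184, 0.0837]
orientation: [-0.002, 0.274, 0.962, 0.001]
wrist_force: [0.0, -0.3, 1.1]
finger_gap: -0.0001
grip_force: 0.0
shift [91.5  2.6  2. ] turn 0.004 | yaw0 148.2 tcp [ 634.5 -318.4   83.7] j [-0.58  0.65  0.21  1.14  0.   -0.02]
```

```bash
python3 -m handwheel '[[12,-4,0,0,0],[24,-8,0,0,0],[36,-10,0,0,0],[48,-10,0,0,0],[60,-8,0,0,0],[70,-5,0,0,0],[80,-1,0,0,0],[86,1,0,0,0]]'
python3 - <<'E'
from h import *
c=cam("scene"); cv2.imwrite("pics/s4.png",cv2.resize(c["color"][100:230,220:420],None,fx=3,fy=3))
E
```

```text
clock: 36.7
tcp_pos: [0.5644, -0.2736, 0.087]
orientation: [0.002, 0.274, 0.962, -0.0]
wrist_force: [4.4, -2.6, 4.0]
finger_gap: -0.0001
grip_force: 2.8
```

View pics/s4.png

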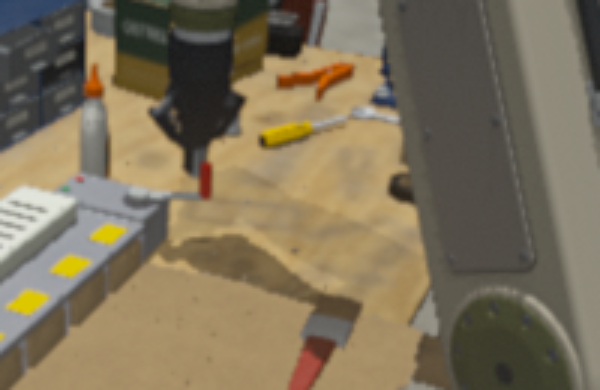

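The finger is pushing the red post (crop (205,180)) towards the front. Continuing to the stop, watching force.

```bash
python3 -m handwheel '[[4,2,0,0,0],[8,4,0,0,0],[8,4,0,0,0]]'; python3 -m handwheel '[[3,1,0,0,0],[5,2,0,0,0],[5,2,0,0,0],[5,2,0,0,0]]'
python3 - <<'E'
from h import *
c=cam(); W=c["W"]*1000; b=c["color"].astype(int)
m=(b[...,2]>120)&(b[...,1]<80)&(b[...,0]<80)&(abs(W[...,0]-560)<70)&(abs(W[...,1]+270)<60)&(W[...,2]>60); p=W[m]; print("post",len(p),p.mean(0).round(1) if len(p) else 0)
E
```

```text
clock: 37.05
tcp_pos: [0.5631, -0.2714, 0.0869]
orientation: [0.006, 0.274, 0.962, -0.004]
wrist_force: [9.9, -15.2, -2.3]
finger_gap: -0.0001
grip_force: 8.8
clock: 37.45
tcp_pos: [0.5628, -0.2708, 0.0872]
orientation: [0.009, 0.275, 0.961, -0.006]
wrist_force: [18.1, -24.2, -9.8]
finger_gap: -0.0
grip_force: 13.9
post 0 0
```

Force has risen to 30 N with almost no motion, and the geometry gives about 1.1 rad, so the lever is at its stop. Ease off, then lift clear.

```bash
python3 -m handwheel '[[-12,-5,0,0,0],[-12,-5,0,0,0],[-12,-5,-40,0,0],[-12,-5,-85,0,0],[40,-25,-100,0,0],[80,-40,-100,0,0],[120,-50,-100,0,0],[120,-50,-100,0,0]]'; python3 -m handwheel '[[0,0,0,0,0],[0,0,0,0,0],[0,0,0,0,0]]'; python3 chk.py
python3 - <<'E'
from h import *
c=cam(); W=c["W"]*1000
m=(abs(W[...,0]-614)<80)&(abs(W[...,1]+290)<50)&(W[...,2]>95)&(W[...,2]<125); p=W[m]; print("post",len(p),np.median(p,0).round(1))
cv2.imwrite("pics/t3.png",cv2.resize(c["color"][100:280,170:370],None,fx=3,fy=3))
E
```

```text
clock: 38.3
tcp_pos: [0.4201, -0.2362, 0.1832]
orientation: [-0.005, 0.274, 0.962, 0.002]
wrist_force: [0.7, 0.2, 0.1]
finger_gap: 0.0001
grip_force: 0.0
clock: 38.6
tcp_pos: [0.4277, -0.2412, 0.1847]
orientation: [-0.0, 0.274, 0.962, 0.0]
wrist_force: [-0.6, -0.2, -0.0]
finger_gap: 0.0002
grip_force: 0.0
blk (1151, 295, 947, 34, -86.5, [140, 9])
-0.16 [(582, 15), (583, 37), (584, 57), (584, 52)]
-0.145 [(583, 13), (583, 39), (583, 35), (584, 54)]
-0.13 [(583, 16), (583, 38), (584, 56), (588, 54)]
-0.075 [(585, 59), (586, 56), (589, 55), (589, 53)]
-0.06 [(585, 37), (586, 56), (586, 54), (589, 58)]
-0.045 [(585, 40), (586, 57), (590, 52), (593, 55)]
0.012 [(585, 52), (585, 52), (586, 17), (587, 61)]
0.027 [(586, 49), (586, 14), (588, 54), (591, 54)]
0.042 [(585, 55), (586, 18), (588, 55), (591, 58)]
0.1 [(586, 58), (587, 19), (590, 55), (592, 58)]
0.115 [(587, 53), (588, 18), (590, 53), (593, 56)]
0.13 [(587, 27), (587, 24), (590, 57), (593, 55)]
post 26 [ 610.8 -307.5  106.9]
```

View pics/t3.png

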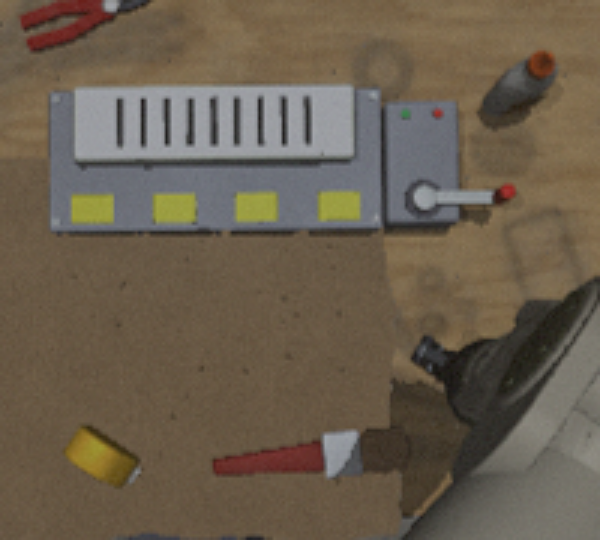

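The lever post is back at rest at crop (507,192). All four blocks are in, nothing else has moved and the arm is clear of everything.

```bash
python3 -c "
from workcell import workorder; print(workorder.hand_in())"
```

```text
the job is handed in; nothing more can be done
None
```

All four blocks are under the lamp, one to a bay with their ends about flush, the lever was swung to its stop and sprang back, the bystanders look untouched, and the job is handed in (hand-in returned no verdict).

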